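Space out the V-cradles with a gauge block and lay the column in them

TASK

Use the grey spacer to set the three V-cradles on the rail equally apart: with its straight face against the first cradle (the fixed one, at the left end as the robot sees it), push the spacer all the way down so that its taper drives the middle cradle out to exactly its own thickness, then step it to the next gap and do the same between the middle and the last cradle. Stand the spacer upright back on the bench, clear of the rail, then lay the steel column gently into the three V's, centred along the row (do not drop it). Leave the other things on the bench where they are.

Things in the scene. Friction and masses are not known exactly. Their poses are not given: they have to be found in the camera images.
- rail: low aluminium rail fixed to the bench, 40 wide (its x), 184 long (its y), 22 high, with a row of three dark steel V-cradles along its y. Origin: centre of its underside, on the bench; z up, +y toward the first (fixed) cradle.
- first_v (a point): bottom of the V of the fixed first cradle, mid-length, 66 above the bench, 58 along the rail's +y from its origin; axes as the rail's. Each cradle: 40 wide (x), 28 long (y: end faces 14 either side of this point), body from 23 above the bench to 77.5 at the outer edges of the V, which is a 120 degree groove along y, open upward.
- middle_v (a point): the same point of the middle cradle. It slides along the rail's y with about 3 N of friction and stays where left; stops 20 mm toward the first cradle and 7 mm away, counted from its proper place, 58 from the first cradle's point (gap 30). It starts 8 to 16 mm too near the first.
- last_v (a point): the same point of the last cradle, at the rail's -y end; slides like the middle one, same stops about its own proper place, 116 from the first cradle's point. It starts 8 to 16 mm nearer than that, so once the middle one is set a gap of 14 to 22 is left.
- spacer: grey plastic spacer, 0.24 to 0.4 kg, upright, an inverted U: 76 wide (its x), 30 thick (y), 132 high. Origin: centre of its underside, z up. Legs at x = 28 to 38 and -28 to -38, 30 thick, straddle rail and cradles and stand on the bench when it is fully down in a gap; bridge from 84 to 94 high. Its +y points within 1 rad of the rail's +y at the start.
- spacer_foot (a point): point on the spacer's z axis 26 above its origin, level with the foot of the web (x = -19 to 19) between its legs. The web's +y face is straight at y = 15 (3 mm chamfer on the lowest 6 mm); its -y face tapers from y = 7 at the foot to y = -15 at 58 above the bench: 5 thick at the foot, the full 30 from 58 up.
- spacer_grip (a point): centre of the spacer's grip block, 113 above its origin: 40 wide (x), 30 thick (y), from 94 to 132 high; to be held across its 40.
- column: steel tube, 50 in diameter, 172 long, with a white hexagonal cap (56 across flats, 10 thick) and a brass stub at each end, 200 in all, 0.3 to 0.65 kg, lying on flats of its caps. Origin: middle of its axis, 28 above the bench at the start; y is its long axis, the ends are alike. Seated in the V's its axis is 95 above the bench and the caps overhang the outer cradles.
- filter_box: flat box of filter papers, 112 x 62 x 30, a bystander near the front edge; origin at the centre of its underside
- petri_dish: glass petri dish, 90 across and 16 high, a bystander behind the rail; origin at the centre of its underside
- powder_jar: glass jar with screw lid, 56 across and 63 high, a bystander behind the rail; origin at the centre of its underside

How it is judged:
On the way, in this order (a step that is already met when the one before it is completed fails the run):
1. the spacer is fully down between the first and the middle cradle, and the gap is the spacer's thickness (z of spacer in the frame of rail below 0.008 m and angle between spacer's own z axis and vertical below 0.12 rad and y of spacer in the frame of first_v between -0.034 and -0.024 m and x of spacer in the frame of first_v between -0.012 and 0.012 m and y of middle_v in the frame of first_v between -0.061 and -0.055 m), for 0.2 s.
2. the spacer is fully down between the middle and the last cradle, and both gaps are the spacer's thickness (z of spacer in the frame of rail below 0.008 m and angle between spacer's own z axis and vertical below 0.12 rad and y of spacer in the frame of middle_v between -0.034 and -0.024 m and x of spacer in the frame of middle_v between -0.012 and 0.012 m and y of middle_v in the frame of first_v between -0.061 and -0.055 m and y of last_v in the frame of middle_v between -0.061 and -0.055 m), for 0.2 s.
At the end, for the whole second after the job is handed in: Both gaps are 30 mm within 3 mm. The column lies still in all three V's: axis within 4 mm of seated, within 0.06 rad of the row, middle within 12 mm of the rail's middle. The spacer stands upright and still on the bench, its centre over 60 mm beside the rail's line or over 125 mm along it (y of middle_v in the frame of first_v between -0.061 and -0.055 m and y of last_v in the frame of middle_v between -0.061 and -0.055 m and x of column in the frame of rail between -0.004 and 0.004 m and y of column in the frame of rail between -0.012 and 0.012 m and z of column in the frame of rail between 0.0909 and 0.0989 m and angle between the y axis of column and the y axis of rail, either way round below 0.06 rad and linear speed of each of column, spacer below 0.02 m/s and (x of spacer in the frame of rail above 0.06 m or x of spacer in the frame of rail below -0.06 m or y of spacer in the frame of rail above 0.125 m or y of spacer in the frame of rail below -0.125 m) and height (world z) of spacer below 0.008 m and angle between spacer's own z axis and vertical below 0.1 rad); the robot touches nothing.
It fails at once if the column is dropped (falls unheld faster than 0.5 m/s) (linear speed of column above 0.5 m/s and contact force between column and the fingers below 0.1 N).
It fails at once if the filter box is moved by more than 30 mm or tipped (distance of filter_box from where it was at the start of the episode above 0.03 m or angle between filter_box's own z axis and vertical above 0.5 rad).
It fails at once if the petri dish is moved by more than 30 mm or tipped (distance of petri_dish from where it was at the start of the episode above 0.03 m or angle between petri_dish's own z axis and vertical above 0.5 rad).
It fails at once if the powder jar is moved by more than 30 mm or tipped (distance of powder_jar from where it was at the start of the episode above 0.03 m or angle between powder_jar's own z axis and vertical above 0.5 rad).
It also fails if it takes over 61 s, if anything falls off the work surface, if the arm or the gripper's body presses on something with over 40 N, if the wrist force passes 120 N, or if a joint passes its speed limit or range.

ROBOT

A 6-joint arm with a two-finger parallel gripper is mounted at the origin on a cart in front of the work surface, level with it; the furniture and walls round the work are solid. World frame = base frame: x ahead of the robot, y to its left, z up, the work surface at z = 0. Lengths are in m, angles in rad, forces in N, time in s.
With the tool pointing down it reaches from about 0.375 to 0.9 m from the base axis. Payload 3.1 kg.
Tool frame: the origin (TCP) lies at the very end of the fingers, on their centre line; the grasp point (between the pads) lies 19 mm behind it; z points along the fingers, y is the direction in which the jaws open and shut (so a half turn about z gives the same grasp; the last joint's range is limited). The gripper opens to 85 mm and grips with 20 to 120 N. Pads are 22 mm wide; open, the fingers measure 114 mm over their backs; the gripper's body (76 mm by 85 mm) begins 54 mm behind the grasp point. The pads swing forward as they close: fully open they stand 13 mm farther back than shut.
Start: joints at [0.961, 0.527, 1.433, -0, 1.181, -0.178], TCP at [0.262, 0.568, 0.231] pointing down, gripper open.
Joint ranges: [-3.08, 3.08], [-0.75, 2.2], [0.22, 2.44], [-1.43, 4.57], [0, 2.65], [-2.85, 2.85]. Speed limits (rad/s): [2.79, 2.79, 3.14, 3.14, 3.14, 3.14].

INTERFACE

Orientations are given as a unit quaternion [x, y, z, w].
In Python, from station import manip gives the robot as it stands. The module is installed in compiled form; this text tells all that it offers.
- The arm moves only by the tool send_rows, never from a script. Its argument "commands" is a list of rows, each an object with "delta_pos": the shift along the world's x, y, z in cm, a list of three; "yaw": the turn about the world's z in rad. A call has 1 to 10 rows; each row shifts and turns the pose as measured when the row begins; what a row does not reach is not made up. A row lasts 1/8 s, in which the tool goes at most 62.5 mm and 10.7 degrees, less where a joint would pass 70% of its speed; a pose out of reach is approached as far as the arm can. A call is refused whole if a number of a shift passes 6.25 or a number of a turn 0.188, either way. A call with a gripper value outside its range is refused whole. "grip" is the closure, from -1 (fully open) to 1 (shut), set as the call begins (left out, the last holds). The fingers move at their own pace and stop on an object; "force" is the grip in N (left out, the last holds). Time passes only in rows, so rows that do not move let the fingers close. It gives the time, the measured TCP pose, the force and the opening at its end, in the units of the state.
- manip.sense(): the state, without advancing time (a new reading comes with each control period).
- manip.snapshot(name): name is "scene" or "top" or "wrist"; returns the picture (400x640x3 uint8, blue, green, red); there is no depth.
- manip.get_calibration(name): a dict with "fx", "fy", "cx", "cy" (pixels), "world_to_cam" (4x4, takes a point from world to camera coordinates); the wrist camera has in their place "mount" (4x4, takes a point from camera to tool coordinates, whose origin is the TCP and whose axes are the flange's). Camera axes: x right, y down, z forward; pixel columns grow to the right and rows downward; lengths in m; the calibration is good to about 2 mm. A picture is of the moment at which its call begins: read the wrist's pose just before it. get_calibration takes no time and is no camera call.
- manip.sign_off(): hands the job in, once; it reports no verdict.
The state is a dict: "t": time; "q": joint angles; "qd": joint speeds; "tau": joint torques, N m; "tcp_pos": TCP position; "tool_rot": TCP orientation; "force": force on the tool from outside, world axes, zero at the start; "ft_torque": the same for the moment, N m; "finger_gap": opening from 0.0 (shut) to 1.0 (fully open).
Only numpy, scipy, OpenCV 4.12 (cv2) and the standard library are available. Lean on these libraries where they do the work, as an engineer would, in place of code of your own. Each camera call takes 0.05 s, during which the arm holds its last target. There are 200 camera calls.

## Working session

There is one attempt and no reset: what is moved stays moved. The work goes in short steps, Python scripts to look and compute and a tool call to move; the robot and the scene stay as the last step left them, time stands still between calls to the robot, and variables do not carry over. Pictures are saved under pics/ and viewed, about 8 in all and at most 12, crops included, and the job is handed in when it is done.

Besides the shell and the picture viewer there is one more tool, called by a JSON object that holds its "api" and its "payload". send_rows: Moves the arm, as the interface text tells. Its arguments: {"type":"object","properties":{"commands":{"type":"array","items":{"type":"object","properties":{"delta_pos":{"type":"array","items":{"type":"number"}},"yaw":{"type":"number"}}}},"grip":{"type":"number"},"force":{"type":"number"}},"required":["commands"]}

```bash
mkdir -p pics; cat > h.py <<'E'
import numpy as np, cv2
from station import manip
from scipy.spatial.transform import Rotation as R
def snap(n,f):
    im=manip.snapshot(n); cv2.imwrite('pics/'+f+'.png',im); return im
def cam(n,s=None):
    c=manip.get_calibration(n); K=np.array([[c['fx'],0,c['cx']],[0,c['fy'],c['cy']],[0,0,1]])
    if n=='wrist':
        T=np.eye(4);T[:3,:3]=R.from_quat(s['tool_rot']).as_matrix();T[:3,3]=s['tcp_pos']
        W=np.linalg.inv(T@np.array(c['mount']))
    else: W=np.array(c['world_to_cam'])
    return K,W
def back(KW,u,v,z):
    K,W=KW; d=W[:3,:3].T@np.linalg.inv(K)@[u,v,1]; o=-W[:3,:3].T@W[:3,3]
    return o+d*(z-o[2])/d[2]
def proj(KW,p):
    K,W=KW; p=np.atleast_2d(p); c=p@W[:3,:3].T+W[:3,3]; q=c@K.T; return q[:,:2]/q[:,2:]
E
python3 - <<'E'
from h import *
s=manip.sense(); print(s)
for n in('scene','top'):
    snap(n,n+'0'); K,W=cam(n); print(n,K.round(1).tolist(),W.round(3).tolist())
print(manip.get_calibration('wrist'))
E
```

```text
{'t': 0.0, 'q': array([ 9.60486850e-01,  5.28492715e-01,  1.43392308e+00,  1.80280257e-05,
        1.18140274e+00, -1.78489185e-01]), 'qd': array([ 1.55412372e-03, -1.72060067e-03,  6.41996413e-05, -1.48704564e-03,
        1.69312170e-03, -1.24910296e-03]), 'tau': array([ 7.37724531e-04, -4.42344439e+01, -1.78028584e+01, -5.87301088e-05,
        8.47988413e-03,  9.95794124e-06]), 'tcp_pos': array([0.26111619, 0.567039  , 0.23031071]), 'tool_rot': array([ 2.14239750e-01,  9.76780472e-01, -1.02429584e-03, -4.35347581e-04]), 'force': array([-0.1317961 , -0.20917159,  0.06483226]), 'ft_torque': array([-0.04833004,  0.00753096, -0.034901  ]), 'finger_gap': 0.9988252973672846}
scene [[411.8, 0.0, 318.1], [0.0, 411.8, 203.0], [0.0, 0.0, 1.0]] [[0.533, -0.846, 0.018, -0.315], [-0.54, -0.356, -0.762, 0.346], [0.651, 0.397, -0.647, 0.784], [0.0, 0.0, 0.0, 1.0]]
top [[468.8, 0.0, 322.9], [0.0, 468.8, 195.6], [0.0, 0.0, 1.0]] [[0.012, -1.0, 0.0, -0.063], [-0.984, -0.011, -0.175, 0.553], [0.175, 0.002, -0.985, 1.093], [0.0, 0.0, 0.0, 1.0]]
{'fx': 291.92006692813936, 'fy': 291.92006692813936, 'cx': 320.7387792555041, 'cy': 203.94108692432403, 'mount': array([[-7.60481635e-04, -9.59028029e-01, -2.83310184e-01,
         7.24769502e-02],
       [ 9.99999225e-01, -4.50100475e-04, -1.16064332e-03,
        -3.73164676e-04],
       [ 9.85571432e-04, -2.83310847e-01,  9.59027629e-01,
        -1.42102418e-01],
       [ 0.00000000e+00,  0.00000000e+00,  0.00000000e+00,
         1.00000000e+00]])}
```

View pics/top0.png

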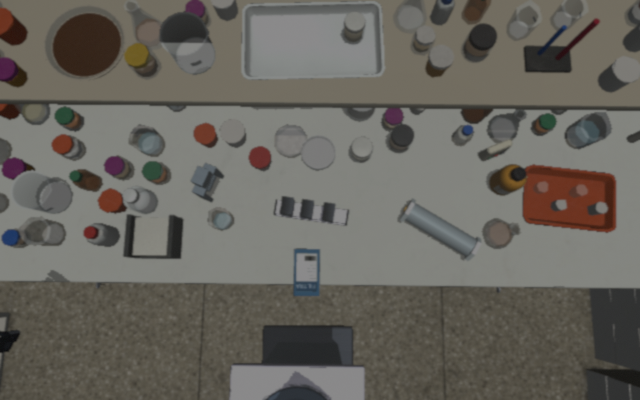

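View pics/scene0.png

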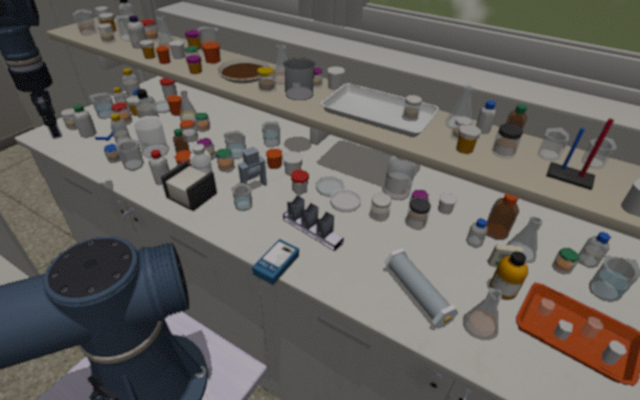

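The top view shows the rail at about (312,211) with its left end (first cradle) at (287,207), the spacer at (206,180) and the column from (405,207) to (475,250). The filter box is at (307,272).

```bash
python3 - <<'E'
from h import *
k=cam('top')
for n,u,v,z in [('railL',276,205,.011),('railR',348,218,.011),('sp',208,172,.13),('colA',405,210,.028),('colB',476,246,.028),('dishL',291,140,.016),('dish',318,153,.016),('jar',361,149,.06),('beaker',221,217,.03),('box',307,272,.03)]:
    print(n,back(k,u,v,z).round(3))
im=cv2.imread('pics/top0.png')
a=cv2.resize(im[145:245,180:360],None,fx=4,fy=4,interpolation=cv2.INTER_CUBIC)
b=cv2.resize(im[185:265,390:490],None,fx=2,fy=2)
cv2.imwrite('pics/c1.png',cv2.convertScaleAbs(a,alpha=1.4))
E
```

```text
railL [0.535 0.061 0.011]
railR [ 0.504 -0.12   0.011]
sp [0.591 0.206 0.13 ]
colA [ 0.523 -0.26   0.028]
colB [ 0.437 -0.431  0.028]
dishL [0.703 0.027 0.016]
dish [ 0.669 -0.043  0.016]
jar [ 0.669 -0.149  0.06 ]
beaker [0.5   0.193 0.03 ]
box [ 0.37  -0.021  0.03 ]
```

View pics/c1.png

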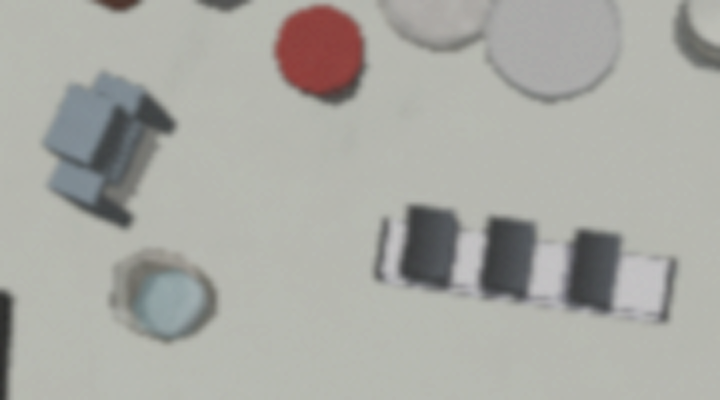

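The crop shows the spacer at yaw about -0.5 and the rail at about -0.17. The three cradles are at crop x of about 430, 508 and 595. Next I move toward the spacer.

{"api": "send_rows", "payload": {"commands": [{"delta_pos": [3.3,-3.7,0.6],"yaw": -0.185},{"delta_pos": [3.3,-3.7,0.6],"yaw": -0.185},{"delta_pos": [3.3,-3.7,0.6],"yaw": -0.185},{"delta_pos": [3.3,-3.7,0.6],"yaw": -0.185},{"delta_pos": [3.3,-3.7,0.6],"yaw": -0.185},{"delta_pos": [3.3,-3.7,0.6],"yaw": -0.185},{"delta_pos": [3.3,-3.7,0.6],"yaw": -0.185},{"delta_pos": [3.3,-3.7,0.6],"yaw": -0.185},{"delta_pos": [3.3,-3.7,0.6],"yaw": -0.185},{"delta_pos": [0,0,0],"yaw": 0}], "grip": -1, "force": 60}}

```text
t: 1.35
tcp_pos: [0.5634, 0.2216, 0.281]
tool_rot: [0.874, 0.486, -0.002, -0.003]
force: [-0.7, 0.2, 0.4]
finger_gap: 1.001
```

```bash
python3 - <<'E'
from h import *
s=manip.sense(); im=snap('wrist','w1'); print(s['q'].round(3),s['tcp_pos'],s['tool_rot'])
np.save('w1.npy',np.r_[s['tcp_pos'],s['tool_rot']])
E
```

```text
[0.188 0.452 1.421 0.005 1.275 0.742] [0.56340114 0.22163681 0.28099194] [ 0.87388121  0.48612174 -0.00234541 -0.00343358]
```

View pics/w1.png

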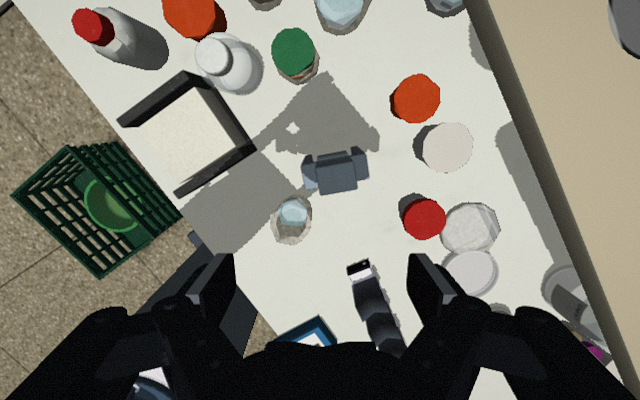

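The wrist view shows the spacer at (336,170) and the rail's near end at (358,268). I zoom in on both.

```bash
python3 - <<'E'
from h import *
im=cv2.imread('pics/w1.png')
a=cv2.resize(im[140:205,290:380],None,fx=8,fy=8,interpolation=cv2.INTER_CUBIC)
cv2.imwrite('pics/c2.png',cv2.convertScaleAbs(a,alpha=1.4))
v=np.load('w1.npy'); k=cam('wrist',{'tcp_pos':v[:3],'tool_rot':v[3:]})
for u,w,z in [(318,162,.132),(357,158,.132),(336,190,.132),(358,268,.02)]: print(back(k,u,w,z).round(4))
E
```

```text
[0.5749 0.2484 0.132 ]
[0.6099 0.2314 0.132 ]
[0.5754 0.2143 0.132 ]
[0.5301 0.0645 0.02  ]
```

View pics/c2.png

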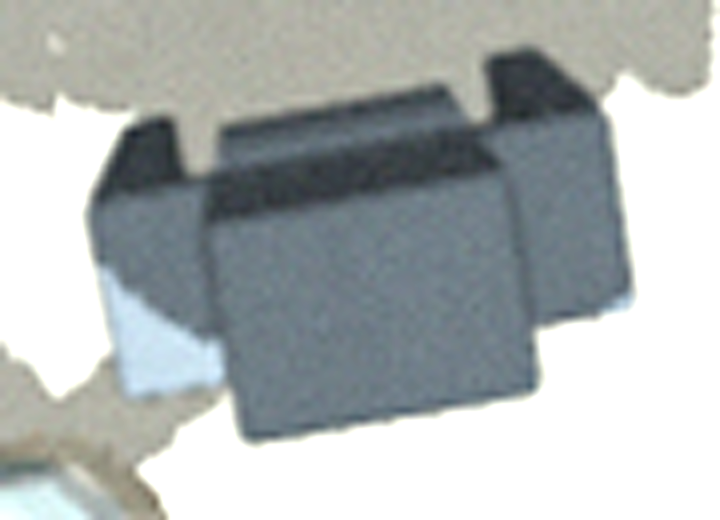

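The grip block's top face has crop corners (208,218), (503,172), (540,392) and (245,440).

```bash
python3 - <<'E'
from h import *
v=np.load('w1.npy'); k=cam('wrist',{'tcp_pos':v[:3],'tool_rot':v[3:]})
c=np.array([(208,218),(503,172),(540,392),(245,440)])/8+[290,140]
P=np.array([back(k,*q,.132) for q in c]); print(P.round(4))
print('centre',P.mean(0),'w',np.linalg.norm(P[1]-P[0]),np.linalg.norm(P[2]-P[3]),'t',np.linalg.norm(P[0]-P[3]))
d=P[1]-P[0]+P[2]-P[3]; print('yaw',np.arctan2(d[1],d[0]))
b=[back(k,*(np.array(q)/8+[290,140]),.094) for q in [(92,212),(605,115),(632,295),(125,395)]]
b=np.array(b);print(b.mean(0),np.linalg.norm(b[1]-b[0]),np.arctan2(*(b[1]-b[0]+b[2]-b[3])[[1,0]]))
ty=R.from_quat(v[3:]).as_matrix()[:,1]; print(np.arctan2(ty[1],ty[0]))
kt=cam('top'); print('top px',proj(kt,np.vstack([P,b])).round(1).tolist())
E
```

```text
[[0.5704 0.245  0.132 ]
 [0.6047 0.2305 0.132 ]
 [0.5946 0.2037 0.132 ]
 [0.5591 0.2181 0.132 ]]
centre [0.58221383 0.22434354 0.132     ] w 0.03722512493396987 0.03829230148001049 t 0.02914086446634067
yaw -0.3932484937727619
[0.58200185 0.22406058 0.094     ] 0.07329331030021602 -0.3612527293427459
-0.5554972185624607
top px [[190.0, 180.3], [197.3, 165.6], [208.8, 170.1], [201.6, 185.3], [192.1, 191.0], [205.0, 162.8], [215.1, 166.7], [202.5, 195.5]]
```

{"api": "send_rows", "payload": {"commands": [{"delta_pos": [1.0,0.1,-4],"yaw": 0.09},{"delta_pos": [0.9,0.1,-4],"yaw": 0.08},{"delta_pos": [0,0,-4],"yaw": 0},{"delta_pos": [0,0,0],"yaw": 0}]}}

```text
t: 1.9
tcp_pos: [0.5763, 0.2291, 0.1573]
tool_rot: [0.825, 0.565, -0.005, -0.006]
force: [-0.9, 0.3, 0.1]
finger_gap: 0.999
```

{"api": "send_rows", "payload": {"commands": [{"delta_pos": [0.6,-0.6,-1.0],"yaw": 0},{"delta_pos": [0.1,0,-2.5],"yaw": 0},{"delta_pos": [0,0,-2.0],"yaw": 0},{"delta_pos": [0,0,0],"yaw": 0}]}}

```text
t: 2.4
tcp_pos: [0.5873, 0.225, 0.1068]
tool_rot: [0.824, 0.567, 0.001, -0.003]
force: [0.2, -0.1, 0.6]
finger_gap: 0.999
```

{"api": "send_rows", "payload": {"commands": [{"delta_pos": [0,0,0],"yaw": 0},{"delta_pos": [0,0,0],"yaw": 0},{"delta_pos": [0,0,0],"yaw": 0},{"delta_pos": [0,0,0],"yaw": 0}], "grip": 1, "force": 90}}

```text
t: 2.9
tcp_pos: [0.5893, 0.2255, 0.111]
tool_rot: [0.823, 0.567, 0.004, -0.002]
force: [0.2, -0.1, -2.7]
finger_gap: 0.452
```

{"api": "send_rows", "payload": {"commands": [{"delta_pos": [0,0,-0.3],"yaw": 0},{"delta_pos": [0,0,0],"yaw": 0}]}}

```text
t: 3.15
tcp_pos: [0.5898, 0.2262, 0.111]
tool_rot: [0.823, 0.567, 0.005, -0.002]
force: [-0.3, -0.4, -2.2]
finger_gap: 0.448
```

{"api": "send_rows", "payload": {"commands": [{"delta_pos": [0,0,0],"yaw": 0},{"delta_pos": [0,0,-0.5],"yaw": 0},{"delta_pos": [0,0,-0.5],"yaw": 0},{"delta_pos": [0,0,0],"yaw": 0}], "grip": -0.5}}

```text
t: 3.65
tcp_pos: [0.59, 0.226, 0.0994]
tool_rot: [0.823, 0.567, 0.005, -0.002]
force: [-0.4, -0.3, 0.3]
finger_gap: 0.75
```

{"api": "send_rows", "payload": {"commands": [{"delta_pos": [0,0,-0.1],"yaw": 0},{"delta_pos": [0,0,-0.1],"yaw": 0},{"delta_pos": [0,0,0],"yaw": 0},{"delta_pos": [0,0,0],"yaw": 0}], "grip": 1}}

```text
t: 4.15
tcp_pos: [0.5892, 0.2263, 0.0979]
tool_rot: [0.823, 0.567, 0.004, -0.003]
force: [-0.6, -0.2, 0.0]
finger_gap: 0.455
```

{"api": "send_rows", "payload": {"commands": [{"delta_pos": [0,0,4],"yaw": 0},{"delta_pos": [0,0,4],"yaw": 0},{"delta_pos": [0,0,3],"yaw": 0},{"delta_pos": [0,0,0],"yaw": 0}]}}

```text
t: 4.65
tcp_pos: [0.5875, 0.2256, 0.2071]
tool_rot: [0.824, 0.567, 0.002, -0.004]
force: [-0.2, 0.3, -3.2]
finger_gap: 0.454
```

```bash
python3 - <<'E'
from h import *
s=manip.sense(); im=snap('wrist','w2'); print(s['tcp_pos'],s['tool_rot'],s['force'],s['finger_gap'])
np.save('w2.npy',np.r_[s['tcp_pos'],s['tool_rot']])
E
```

```text
[0.58754031 0.2256008  0.20710393] [ 0.82353953  0.5672451   0.00163912 -0.00359932] [-0.17064005  0.34744262 -3.2323382 ] 0.45436139476658016
```

View pics/w2.png

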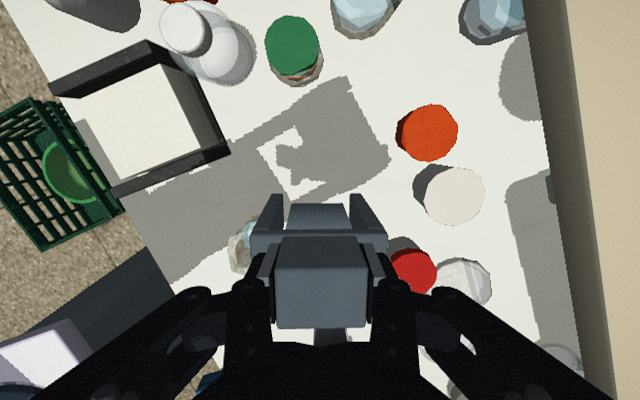

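The spacer is held square at (321,280). The force shows 3.2 N of weight. I move beyond the rail so the wrist camera sees the cradles past the spacer.

{"api": "send_rows", "payload": {"commands": [{"delta_pos": [-0.9,-4.8,0.3],"yaw": 0.025},{"delta_pos": [-0.9,-4.8,0.3],"yaw": 0.025},{"delta_pos": [-0.9,-4.8,0.3],"yaw": 0.025},{"delta_pos": [-0.9,-4.8,0.3],"yaw": 0.025},{"delta_pos": [-0.9,-4.8,0.3],"yaw": 0.025},{"delta_pos": [-0.9,-4.8,0.3],"yaw": 0.025},{"delta_pos": [-0.9,-4.8,0.3],"yaw": 0.025},{"delta_pos": [-0.9,-4.8,0.3],"yaw": 0.025},{"delta_pos": [0,0,0],"yaw": 0},{"delta_pos": [0,0,0],"yaw": 0}]}}

```text
t: 5.95
tcp_pos: [0.4994, -0.1668, 0.2078]
tool_rot: [0.76, 0.649, -0.011, -0.018]
force: [0.2, 0.6, -3.0]
finger_gap: 0.456
```

```bash
python3 - <<'E'
from h import *
s=manip.sense(); im=snap('wrist','w3'); print(s['tcp_pos'],s['tool_rot'],s['force'],s['finger_gap'])
np.save('w3.npy',np.r_[s['tcp_pos'],s['tool_rot']])
a=cv2.resize(im[40:350,180:460],None,fx=2.5,fy=2,interpolation=cv2.INTER_CUBIC)[:600]
a=cv2.resize(im[30:330,150:490],None,fx=2,fy=2,interpolation=cv2.INTER_CUBIC)
cv2.imwrite('pics/c3.png',cv2.convertScaleAbs(a,alpha=1.5))
E
```

```text
[ 0.49936681 -0.16677773  0.2077508 ] [ 0.76013392  0.64941196 -0.01120479 -0.01830229] [ 0.17651889  0.59747782 -2.95199105] 0.45572580197519785
```

View pics/c3.png

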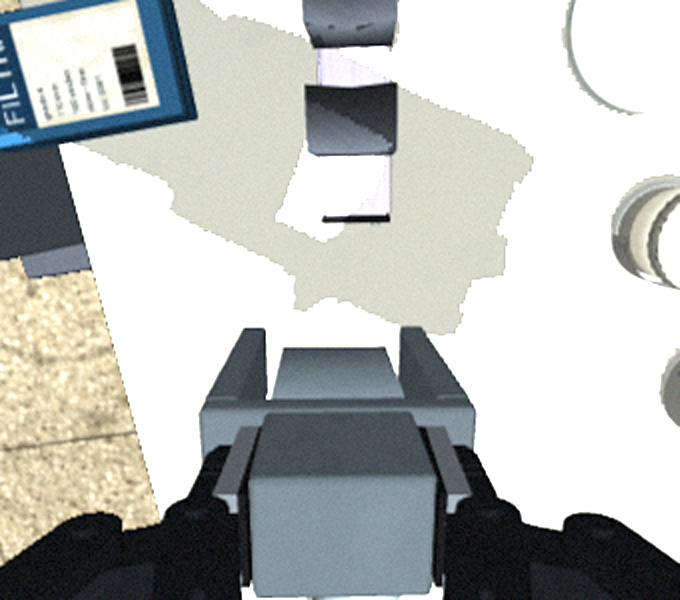

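The view shows the rail's near end at crop (323–389, 218). The last cradle's top corners are at (304,87), (397,84), (307,152) and (396,152), and the middle cradle's near edge is at row 46. The spacer hangs straight.

```bash
python3 - <<'E'
from h import *
v=np.load('w3.npy'); k=cam('wrist',{'tcp_pos':v[:3],'tool_rot':v[3:]})
f=lambda u,w,z: back(k,u/2+150,w/2+30,z)
L=np.array([f(304,87,.0775),f(397,84,.0775),f(396,152,.0775),f(307,152,.0775)])
print('last',L.round(4).tolist(),L.mean(0), np.linalg.norm(L[0]-L[1]),np.linalg.norm(L[0]-L[3]))
M=np.array([f(305,45,.0775),f(393,47,.0775)]);print('mid near',M.round(4).tolist(),M.mean(0))
E=np.array([f(323,217,.022),f(389,217,.022),f(389,160,.022)]);print('rail end',E.round(4).tolist())
for e in (L[1]-L[2],L[0]-L[3],E[2]-E[1]): print('yaw',np.arctan2(-e[0],e[1]))
e=L[1]-L[0];print(np.arctan2(e[1],e[0]))
# spacer grip block top in tool frame
T=R.from_quat(v[3:]).as_matrix()
z=v[2]+.034
B=np.array([f(250,476,z),f(434,474,z),f(434,590,z),f(254,596,z)]); print('block tool',((B-v[:3])@T).round(4).tolist())
# top camera rail
kt=cam('top')
P=np.array([back(kt,u/4+180,w/4+145,.022) for u,w in[(388,220),(380,282),(672,258),(663,318)]]);print(P.round(4).tolist(),P.mean(0))
C=np.array([back(kt,u/4+180,w/4+145,.0775) for u,w in[(432,208),(430,284),(510,220),(508,297),(597,233),(593,308)]]);print('cradles',C.round(4).tolist())
E
```

```text
last [[0.4944, -0.0556, 0.0775], [0.5341, -0.0609, 0.0775], [0.53, -0.0883, 0.0775], [0.4911, -0.082, 0.0775]] [ 0.51238382 -0.0716856   0.0775    ] 0.04004858084552407 0.026665157321420753
mid near [[0.4977, -0.0395, 0.0775], [0.5343, -0.0464, 0.0775]] [ 0.51598071 -0.04291046  0.0775    ]
rail end [[0.4888, -0.1137, 0.022], [0.5246, -0.1193, 0.022], [0.5286, -0.0898, 0.022]]
yaw -0.1469712553226966
yaw -0.12512928724407468
yaw -0.13483813307375322
-0.1338559421795942
block tool [[0.0118, -0.0195, -0.0331], [0.0131, 0.0185, -0.0347], [-0.015, 0.0197, -0.035], [-0.0179, -0.0199, -0.0333]]
[[0.5457, 0.0574, 0.022], [0.5068, 0.0612, 0.022], [0.5239, -0.1195, 0.022], [0.4864, -0.114, 0.022]] [ 0.51570288 -0.02870015  0.022     ]
cradles [[0.544, 0.0259, 0.0775], [0.4985, 0.026, 0.0775], [0.5373, -0.0205, 0.0775], [0.4913, -0.0201, 0.0775], [0.5301, -0.0721, 0.0775], [0.4854, -0.0702, 0.0775]]
```

{"api": "send_rows", "payload": {"commands": [{"delta_pos": [0.5,4.0,0],"yaw": 0.01},{"delta_pos": [0.5,4.0,0],"yaw": 0.01},{"delta_pos": [0.5,4.0,0],"yaw": 0.01},{"delta_pos": [0.5,4.0,0],"yaw": 0},{"delta_pos": [0,0,0],"yaw": 0},{"delta_pos": [0,0,0],"yaw": 0}]}}

```text
t: 6.75
tcp_pos: [0.5178, 0.0056, 0.2044]
tool_rot: [0.746, 0.665, -0.013, -0.02]
force: [0.8, 0.1, -2.2]
finger_gap: 0.457
```

```bash
cat >> h.py <<'E'
O=np.array([.517,-.0265]);PSI=-.132
def st():
    s=manip.sense();M=R.from_quat(s['tool_rot']).as_matrix();r=np.array([-np.sin(PSI),np.cos(PSI)]);x=np.array([r[1],-r[0]])
    d=s['tcp_pos'][:2]-O
    print('t',round(s['t'],2),'tcp',s['tcp_pos'].round(4),'rail xy mm',(d@x*1e3).round(1),(d@r*1e3).round(1),'yaw',np.arctan2(M[1,1],M[0,1]).round(3),'toolz',M[:,2].round(4),'F',s['force'].round(1),'tau',s['ft_torque'].round(2),'gap',round(s['finger_gap'],3));return s
E
python3 -c "from h import *;st()"
```

```text
t 6.75 tcp [0.5178 0.0056 0.2044] rail xy mm -3.4 32.0 yaw -0.115 toolz [-0.0462  0.0131 -0.9988] F [ 0.8  0.1 -2.2] tau [-0.05 -0.06  0.03] gap 0.457
```

{"api": "send_rows", "payload": {"commands": [{"delta_pos": [5,0.3,0.2],"yaw": 0},{"delta_pos": [0,0,0],"yaw": 0}]}}

```text
t: 7.0
tcp_pos: [0.5673, 0.0082, 0.2055]
tool_rot: [0.746, 0.665, -0.014, -0.021]
force: [1.2, -1.1, -2.5]
finger_gap: 0.455
```

{"api": "send_rows", "payload": {"commands": [{"delta_pos": [-1.2,0,0],"yaw": 0},{"delta_pos": [-1.2,0,0],"yaw": 0},{"delta_pos": [-1.2,0,0],"yaw": 0},{"delta_pos": [-1.0,0,0],"yaw": 0},{"delta_pos": [0,0,0],"yaw": 0}]}}

```text
t: 7.62
tcp_pos: [0.5135, 0.0072, 0.2048]
tool_rot: [0.747, 0.664, -0.016, -0.023]
force: [0.3, 0.5, -2.4]
finger_gap: 0.459
```

{"api": "send_rows", "payload": {"commands": [{"delta_pos": [1.0,0,0.1],"yaw": 0},{"delta_pos": [1.0,0,0],"yaw": 0},{"delta_pos": [1.0,0,0],"yaw": 0},{"delta_pos": [1.0,0,0],"yaw": 0},{"delta_pos": [1.0,0,0],"yaw": 0},{"delta_pos": [1.0,0,0],"yaw": 0}]}}

```text
t: 8.38
tcp_pos: [0.5799, 0.007, 0.2059]
tool_rot: [0.747, 0.664, -0.015, -0.022]
force: [0.4, -0.2, -2.7]
finger_gap: 0.458
```

{"api": "send_rows", "payload": {"commands": [{"delta_pos": [-5.5,0,0.1],"yaw": 0},{"delta_pos": [0,0,0],"yaw": 0}]}}

```text
t: 8.62
tcp_pos: [0.5228, 0.0074, 0.2049]
tool_rot: [0.747, 0.664, -0.016, -0.024]
force: [0.7, 0.0, -2.0]
finger_gap: 0.458
```

```bash
cat >> h.py <<'E'
def sp(l=.098):
    s=st();M=R.from_quat(s['tool_rot']).as_matrix()
    p=s['tcp_pos']+M@[-.002,0,l]; r=np.array([-np.sin(PSI),np.cos(PSI)]);x=np.array([r[1],-r[0]]);d=p[:2]-O
    print('spacer foot-origin rail mm',(d@x*1e3).round(1),(d@r*1e3).round(1),'z',(p[2]*1e3).round(1))
E
python3 -c "from h import *;sp()"
```

```text
t 8.62 tcp [0.5228 0.0074 0.2049] rail xy mm 1.3 34.4 yaw -0.117 toolz [-0.0569  0.0143 -0.9983] F [ 0.7  0.  -2. ] tau [-0.03 -0.06 -0.05] gap 0.458
spacer foot-origin rail mm -4.4 33.0 z 107.1
```

{"api": "send_rows", "payload": {"commands": [{"delta_pos": [0.3,-0.7,0],"yaw": -0.012},{"delta_pos": [0,0,-1.5],"yaw": 0},{"delta_pos": [0,0,-1.5],"yaw": 0},{"delta_pos": [0,0,-1.2],"yaw": 0},{"delta_pos": [0,0,0],"yaw": 0}]}}

```text
t: 9.25
tcp_pos: [0.5293, -0.0009, 0.1598]
tool_rot: [0.751, 0.659, -0.015, -0.023]
force: [0.6, 0.1, -1.1]
finger_gap: 0.455
```

```bash
python3 - <<'E'
from h import *
sp(); a=snap('scene','s1')[180:280,260:380]; b=snap('top','t1')[170:240,255:375]
a=cv2.resize(a,(600,500),interpolation=cv2.INTER_CUBIC)
cv2.imwrite('pics/c4.png',cv2.convertScaleAbs(a,alpha=1.5))
E
```

```text
t 9.25 tcp [ 0.5293 -0.0009  0.1598] rail xy mm 8.8 27.0 yaw -0.13 toolz [-0.0538  0.0145 -0.9984] F [ 0.6  0.1 -1.1] tau [-0.08 -0.1  -0.03] gap 0.455
spacer foot-origin rail mm 3.4 25.7 z 62.0
```

View pics/c4.png

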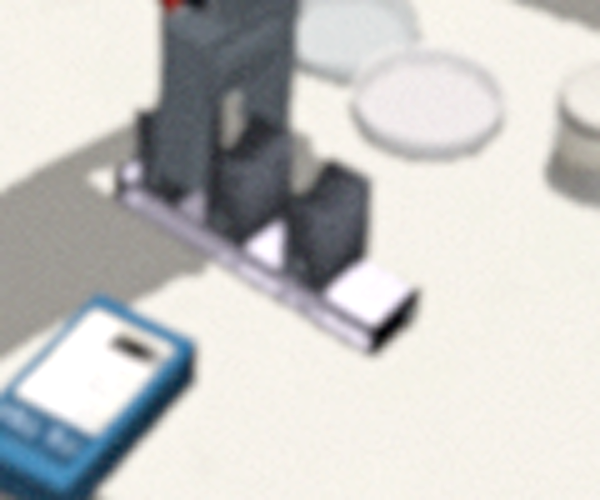

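The picture shows the spacer poised over the gap between the first and middle cradles, with its near leg at (190,110) in front of the rail. I lower it slowly, watching the force.

{"api": "send_rows", "payload": {"commands": [{"delta_pos": [-0.2,0,-0.6],"yaw": 0},{"delta_pos": [0,0,-0.6],"yaw": 0},{"delta_pos": [0,0,-0.5],"yaw": 0},{"delta_pos": [0,0,0],"yaw": 0}]}}

```text
t: 9.85
tcp_pos: [0.5286, -0.001, 0.1438]
tool_rot: [0.751, 0.659, -0.014, -0.021]
force: [0.4, -0.9, -1.6]
finger_gap: 0.458
```

```bash
python3 -c "from h import *;sp()"
```

```text
t 9.85 tcp [ 0.5286 -0.001   0.1438] rail xy mm 8.1 26.8 yaw -0.13 toolz [-0.0492  0.0135 -0.9987] F [ 0.4 -0.9 -1.6] tau [ 0.02 -0.04  0.01] gap 0.458
spacer foot-origin rail mm 3.1 25.5 z 45.9
```

{"api": "send_rows", "payload": {"commands": [{"delta_pos": [0,0,-0.3],"yaw": 0},{"delta_pos": [0,0.15,0],"yaw": 0},{"delta_pos": [0,0,0],"yaw": 0}]}}

```text
t: 10.22
tcp_pos: [0.5289, 0.0005, 0.1408]
tool_rot: [0.751, 0.659, -0.014, -0.021]
force: [-0.1, 0.2, -3.4]
finger_gap: 0.455
```

{"api": "send_rows", "payload": {"commands": [{"delta_pos": [0,0.2,0],"yaw": 0},{"delta_pos": [0,0,0],"yaw": 0}]}}

```text
t: 10.48
tcp_pos: [0.529, 0.0027, 0.141]
tool_rot: [0.751, 0.659, -0.014, -0.021]
force: [-0.9, 0.6, -2.3]
finger_gap: 0.456
```

{"api": "send_rows", "payload": {"commands": [{"delta_pos": [0,0.2,0],"yaw": 0},{"delta_pos": [0,0,0],"yaw": 0}]}}

```text
t: 10.72
tcp_pos: [0.5292, 0.0038, 0.1412]
tool_rot: [0.751, 0.66, -0.014, -0.02]
force: [-0.6, -0.9, -3.8]
finger_gap: 0.458
```

{"api": "send_rows", "payload": {"commands": [{"delta_pos": [0,0.2,0],"yaw": 0},{"delta_pos": [0,0,0],"yaw": 0}]}}

```text
t: 10.98
tcp_pos: [0.5292, 0.0045, 0.1412]
tool_rot: [0.751, 0.66, -0.015, -0.019]
force: [-0.3, -3.1, -3.0]
finger_gap: 0.46
```

{"api": "send_rows", "payload": {"commands": [{"delta_pos": [0,0.3,0],"yaw": 0}]}}

```text
t: 11.1
tcp_pos: [0.5297, 0.0062, 0.1413]
tool_rot: [0.751, 0.66, -0.016, -0.017]
force: [-0.6, -9.4, -3.5]
finger_gap: 0.454
```

{"api": "send_rows", "payload": {"commands": [{"delta_pos": [0,0.3,0],"yaw": 0}]}}

```text
t: 11.22
tcp_pos: [0.5305, 0.007, 0.1414]
tool_rot: [0.75, 0.661, -0.017, -0.015]
force: [-1.0, -10.6, -4.2]
finger_gap: 0.454
```

{"api": "send_rows", "payload": {"commands": [{"delta_pos": [-0.1,-0.1,-0.5],"yaw": 0},{"delta_pos": [0,0,-0.5],"yaw": 0},{"delta_pos": [0,0,-0.5],"yaw": 0},{"delta_pos": [0,0,-0.5],"yaw": 0}]}}

```text
t: 11.72
tcp_pos: [0.5316, 0.0051, 0.1232]
tool_rot: [0.75, 0.661, -0.015, -0.013]
force: [-1.4, -3.6, 8.2]
finger_gap: 0.455
```

```bash
python3 -c "from h import *;sp()"
```

```text
t 11.72 tcp [0.5316 0.0051 0.1232] rail xy mm 10.3 33.2 yaw -0.126 toolz [-0.0399 -0.0014 -0.9992] F [-1.4 -3.6  8.2] tau [-0.96  0.26 -0.01] gap 0.455
spacer foot-origin rail mm 6.5 30.6 z 25.3
```

{"api": "send_rows", "payload": {"commands": [{"delta_pos": [-0.15,0,-0.5],"yaw": 0},{"delta_pos": [-0.1,0,-0.5],"yaw": 0},{"delta_pos": [-0.1,0,-0.5],"yaw": 0},{"delta_pos": [0,0,-0.5],"yaw": 0}]}}

```text
t: 12.22
tcp_pos: [0.5321, 0.0044, 0.1056]
tool_rot: [0.75, 0.661, -0.012, -0.009]
force: [-1.2, -4.3, 3.9]
finger_gap: 0.455
```

```bash
python3 -c "from h import *;sp()"
```

```text
t 12.22 tcp [0.5321 0.0044 0.1056] rail xy mm 10.9 32.6 yaw -0.126 toolz [-0.0299 -0.0035 -0.9995] F [-1.2 -4.3  3.9] tau [-0.96  0.19 -0.08] gap 0.455
spacer foot-origin rail mm 8.1 29.9 z 7.7
```

{"api": "send_rows", "payload": {"commands": [{"delta_pos": [-0.3,0,-0.4],"yaw": 0},{"delta_pos": [-0.2,0,-0.5],"yaw": 0},{"delta_pos": [0,0,-0.6],"yaw": 0}]}}

```text
t: 12.6
tcp_pos: [0.5296, 0.0044, 0.0974]
tool_rot: [0.751, 0.661, -0.01, -0.006]
force: [-17.3, -2.6, 78.1]
finger_gap: 0.46
```

```bash
python3 -c "from h import *;sp()"
```

```text
t 12.6 tcp [0.5296 0.0044 0.0974] rail xy mm 8.4 32.3 yaw -0.127 toolz [-0.023  -0.0039 -0.9997] F [-17.3  -2.6  78.1] tau [-0.55  2.48 -0.16] gap 0.46
spacer foot-origin rail mm 6.2 29.6 z -0.6
```

{"api": "send_rows", "payload": {"commands": [{"delta_pos": [0,0,0],"yaw": 0},{"delta_pos": [0,0,0],"yaw": 0},{"delta_pos": [0,0,0],"yaw": 0}]}}

```text
t: 12.98
tcp_pos: [0.529, 0.0045, 0.0981]
tool_rot: [0.751, 0.661, -0.01, -0.006]
force: [-0.3, -3.8, 3.5]
finger_gap: 0.459
```

```bash
python3 - <<'E'
from h import *
sp(); a=snap('scene','s2')[180:280,260:380]
a=cv2.resize(a,(600,500),interpolation=cv2.INTER_CUBIC)
cv2.imwrite('pics/c5.png',cv2.convertScaleAbs(a,alpha=1.5))
E
```

```text
t 12.97 tcp [0.529  0.0045 0.0981] rail xy mm 7.8 32.3 yaw -0.127 toolz [-0.022  -0.0041 -0.9997] F [-0.3 -3.8  3.5] tau [-0.8  -0.12 -0.03] gap 0.459
spacer foot-origin rail mm 5.7 29.6 z 0.1
```

View pics/c5.png

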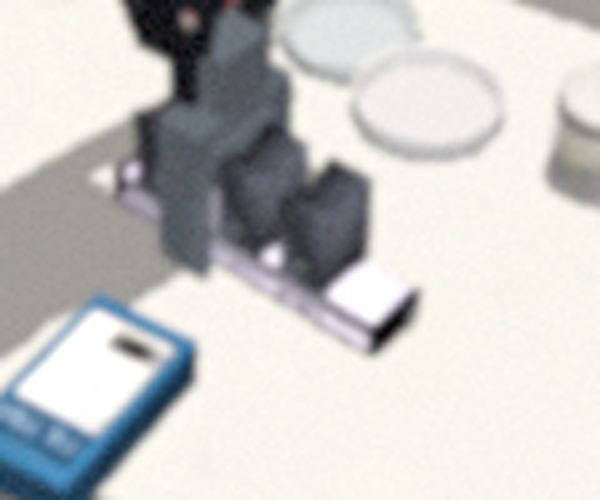

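The spacer is fully down: z reads 0.1 mm and y 29.6 against the 29 expected. The middle cradle has moved out to it. I lift straight up now and then step 58 mm along the rail.

{"api": "send_rows", "payload": {"commands": [{"delta_pos": [0,0,1.0],"yaw": 0},{"delta_pos": [0,0,1.5],"yaw": 0},{"delta_pos": [0,0,2.0],"yaw": 0},{"delta_pos": [0,0,2.0],"yaw": 0},{"delta_pos": [0,0,0],"yaw": 0}]}}

```text
t: 13.65
tcp_pos: [0.5238, 0.0085, 0.1633]
tool_rot: [0.751, 0.66, -0.012, -0.013]
force: [-0.0, -0.7, -1.9]
finger_gap: 0.453
```

```bash
python3 -c "from h import *;sp()"
```

```text
t 13.65 tcp [0.5238 0.0085 0.1633] rail xy mm 2.1 35.6 yaw -0.128 toolz [-0.0352  0.0039 -0.9994] F [-0.  -0.7 -1.9] tau [0.01 0.01 0.02] gap 0.453
spacer foot-origin rail mm -1.4 33.5 z 65.4
```

{"api": "send_rows", "payload": {"commands": [{"delta_pos": [0,-1.55,0],"yaw": 0},{"delta_pos": [0,-1.55,0],"yaw": 0},{"delta_pos": [0,-1.55,0],"yaw": 0},{"delta_pos": [0,-1.5,0],"yaw": 0},{"delta_pos": [0,0,0],"yaw": 0}]}}

```text
t: 14.28
tcp_pos: [0.5218, -0.0573, 0.1611]
tool_rot: [0.751, 0.66, -0.013, -0.016]
force: [0.1, 0.9, -2.4]
finger_gap: 0.456
```

```bash
python3 -c "from h import *;sp()"
```

```text
t 14.28 tcp [ 0.5218 -0.0573  0.1611] rail xy mm 8.8 -29.9 yaw -0.129 toolz [-0.0402  0.0062 -0.9992] F [ 0.1  0.9 -2.4] tau [ 0.03 -0.03 -0.04] gap 0.456
spacer foot-origin rail mm 4.8 -31.8 z 63.1
```

{"api": "send_rows", "payload": {"commands": [{"delta_pos": [0,0.3,-0.4],"yaw": 0},{"delta_pos": [0,0,-0.5],"yaw": 0},{"delta_pos": [0,0,-0.3],"yaw": 0},{"delta_pos": [0,0,0],"yaw": 0}]}}

```text
t: 14.78
tcp_pos: [0.5211, -0.0529, 0.1477]
tool_rot: [0.751, 0.66, -0.013, -0.017]
force: [0.3, 0.6, -2.6]
finger_gap: 0.456
```

```bash
python3 -c "from h import *;sp()"
```

```text
t 14.78 tcp [ 0.5211 -0.0529  0.1477] rail xy mm 7.5 -25.6 yaw -0.129 toolz [-0.0418  0.0075 -0.9991] F [ 0.3  0.6 -2.6] tau [-0.03 -0.06  0.  ] gap 0.456
spacer foot-origin rail mm 3.4 -27.4 z 49.8
```

{"api": "send_rows", "payload": {"commands": [{"delta_pos": [0,-0.15,0],"yaw": 0},{"delta_pos": [0,0,-0.4],"yaw": 0},{"delta_pos": [0,0,-0.3],"yaw": 0},{"delta_pos": [0,0,0],"yaw": 0}]}}

```text
t: 15.28
tcp_pos: [0.5214, -0.0541, 0.1405]
tool_rot: [0.751, 0.66, -0.013, -0.016]
force: [-0.5, 0.2, -3.5]
finger_gap: 0.453
```

```bash
python3 -c "from h import *;sp()"
```

```text
t 15.28 tcp [ 0.5214 -0.0541  0.1405] rail xy mm 8.0 -26.8 yaw -0.128 toolz [-0.0411  0.0073 -0.9991] F [-0.5  0.2 -3.5] tau [ 0.09 -0.03 -0.02] gap 0.453
spacer foot-origin rail mm 3.9 -28.6 z 42.5
```

{"api": "send_rows", "payload": {"commands": [{"delta_pos": [0,0,-0.5],"yaw": 0},{"delta_pos": [0,0,-0.5],"yaw": 0},{"delta_pos": [0,0,0],"yaw": 0}]}}

```text
t: 15.65
tcp_pos: [0.5227, -0.0534, 0.131]
tool_rot: [0.751, 0.66, -0.011, -0.016]
force: [1.0, 1.2, -3.0]
finger_gap: 0.458
```

```bash
python3 -c "from h import *;sp()"
```

```text
t 15.65 tcp [ 0.5227 -0.0534  0.131 ] rail xy mm 9.2 -25.9 yaw -0.129 toolz [-0.0376  0.0086 -0.9993] F [ 1.   1.2 -3. ] tau [ 0.2  -0.21 -0.01] gap 0.458
spacer foot-origin rail mm 5.4 -27.5 z 33.0
```

{"api": "send_rows", "payload": {"commands": [{"delta_pos": [-0.1,-0.15,-0.4],"yaw": 0},{"delta_pos": [-0.1,-0.05,-0.5],"yaw": 0},{"delta_pos": [0,0,0],"yaw": 0}]}}

```text
t: 16.02
tcp_pos: [0.5214, -0.0549, 0.1217]
tool_rot: [0.751, 0.66, -0.01, -0.015]
force: [0.7, 2.9, -1.6]
finger_gap: 0.455
```

```bash
python3 -c "from h import *;sp()"
```

```text
t 16.02 tcp [ 0.5214 -0.0549  0.1217] rail xy mm 8.1 -27.6 yaw -0.129 toolz [-0.0356  0.0094 -0.9993] F [ 0.7  2.9 -1.6] tau [ 0.57 -0.21  0.  ] gap 0.455
spacer foot-origin rail mm 4.5 -29.1 z 23.8
```

{"api": "send_rows", "payload": {"commands": [{"delta_pos": [-0.1,0.05,-0.5],"yaw": 0},{"delta_pos": [-0.1,0,-0.5],"yaw": 0},{"delta_pos": [0,0,0],"yaw": 0}]}}

```text
t: 16.4
tcp_pos: [0.5188, -0.0541, 0.1103]
tool_rot: [0.751, 0.66, -0.011, -0.016]
force: [0.5, 2.4, -2.9]
finger_gap: 0.459
```

```bash
python3 -c "from h import *;sp()"
```

```text
t 16.4 tcp [ 0.5188 -0.0541  0.1103] rail xy mm 5.4 -27.1 yaw -0.129 toolz [-0.0368  0.01   -0.9993] F [ 0.5  2.4 -2.9] tau [ 0.67 -0.28 -0.02] gap 0.459
spacer foot-origin rail mm 1.7 -28.6 z 12.4
```

{"api": "send_rows", "payload": {"commands": [{"delta_pos": [0,0.05,-0.5],"yaw": 0},{"delta_pos": [0,0,-0.5],"yaw": 0},{"delta_pos": [0,0,-0.5],"yaw": 0}]}}

```text
t: 16.77
tcp_pos: [0.5178, -0.0541, 0.098]
tool_rot: [0.751, 0.66, -0.012, -0.016]
force: [-11.5, 5.2, 62.9]
finger_gap: 0.461
```

```bash
python3 -c "from h import *;sp()"
```

```text
t 16.77 tcp [ 0.5178 -0.0541  0.098 ] rail xy mm 4.4 -27.2 yaw -0.129 toolz [-0.0394  0.0093 -0.9992] F [-11.5   5.2  62.9] tau [ 1.06  1.9  -0.09] gap 0.461
spacer foot-origin rail mm 0.5 -28.8 z 0.1
```

{"api": "send_rows", "payload": {"commands": [{"delta_pos": [0,0,-0.2],"yaw": 0},{"delta_pos": [0,0,0],"yaw": 0},{"delta_pos": [0,0,0],"yaw": 0}]}}

```text
t: 17.15
tcp_pos: [0.5177, -0.0539, 0.0988]
tool_rot: [0.751, 0.66, -0.011, -0.016]
force: [1.2, 2.0, -0.9]
finger_gap: 0.454
```

```bash
python3 - <<'E'
from h import *
sp(); a=snap('scene','s3')[180:280,260:380]; b=snap('top','t3')[180:240,262:362]
a=cv2.resize(a,(600,500),interpolation=cv2.INTER_CUBIC)
cv2.imwrite('pics/c6.png',cv2.convertScaleAbs(a,alpha=1.5))
E
```

```text
t 17.15 tcp [ 0.5177 -0.0539  0.0988] rail xy mm 4.3 -27.1 yaw -0.129 toolz [-0.0376  0.0089 -0.9993] F [ 1.2  2.  -0.9] tau [ 0.45 -0.23 -0.04] gap 0.454
spacer foot-origin rail mm 0.6 -28.7 z 0.9
```

View pics/c6.png

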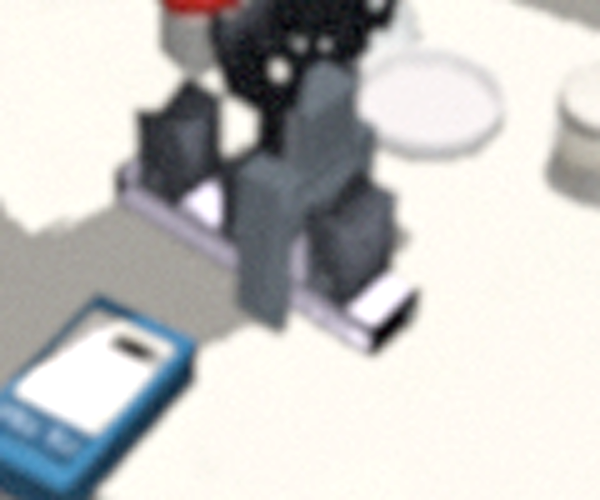

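The spacer is down between the middle and last cradles, with all gaps looking even. I lift slowly, watching for sideways drift.

{"api": "send_rows", "payload": {"commands": [{"delta_pos": [0,0,0.5],"yaw": 0},{"delta_pos": [0,0,0],"yaw": 0}]}}

```text
t: 17.5
tcp_pos: [0.5172, -0.0539, 0.103]
tool_rot: [0.751, 0.66, -0.012, -0.017]
force: [1.7, 2.6, -1.4]
finger_gap: 0.453
```

```bash
python3 -c "from h import *;sp()"
```

```text
t 17.5 tcp [ 0.5172 -0.0539  0.103 ] rail xy mm 3.8 -27.1 yaw -0.129 toolz [-0.0399  0.0095 -0.9992] F [ 1.7  2.6 -1.4] tau [ 0.46 -0.14 -0.09] gap 0.453
spacer foot-origin rail mm -0.1 -28.7 z 5.1
```

{"api": "send_rows", "payload": {"commands": [{"delta_pos": [0,0,0.6],"yaw": 0},{"delta_pos": [0,0,0.6],"yaw": 0},{"delta_pos": [0,0,0],"yaw": 0}]}}

```text
t: 17.88
tcp_pos: [0.517, -0.0545, 0.1155]
tool_rot: [0.751, 0.66, -0.013, -0.017]
force: [-0.9, 0.1, -2.8]
finger_gap: 0.454
```

```bash
python3 -c "from h import *;sp()"
```

```text
t 17.88 tcp [ 0.517  -0.0545  0.1155] rail xy mm 3.7 -27.7 yaw -0.128 toolz [-0.0408  0.0084 -0.9991] F [-0.9  0.1 -2.8] tau [ 0.08 -0.09 -0.  ] gap 0.454
spacer foot-origin rail mm -0.4 -29.5 z 17.6
```

{"api": "send_rows", "payload": {"commands": [{"delta_pos": [0,0.05,0.7],"yaw": 0},{"delta_pos": [0,0,1.0],"yaw": 0},{"delta_pos": [0,0,1.5],"yaw": 0},{"delta_pos": [0,0,2.5],"yaw": 0},{"delta_pos": [0,0,3],"yaw": 0},{"delta_pos": [0,0,0],"yaw": 0}]}}

```text
t: 18.62
tcp_pos: [0.5175, -0.0552, 0.2089]
tool_rot: [0.751, 0.66, -0.012, -0.014]
force: [0.2, -0.4, -1.8]
finger_gap: 0.458
```

```bash
python3 - <<'E'
from h import *
sp()
im=snap('top','t4'); a=cv2.resize(im[130:270,170:500],None,fx=2.4,fy=2.4,interpolation=cv2.INTER_CUBIC)
print(proj(cam('top'),[[.55,.17,0],[.5,.1,0]]))
E
```

```text
t 18.62 tcp [ 0.5175 -0.0552  0.2089] rail xy mm 4.3 -28.3 yaw -0.128 toolz [-0.0373  0.0055 -0.9993] F [ 0.2 -0.4 -1.8] tau [-0.02 -0.03  0.01] gap 0.458
spacer foot-origin rail mm 0.6 -30.3 z 111.0
[[233.54147994 199.2735429 ]
 [260.41767675 219.154392  ]]
```

{"api": "send_rows", "payload": {"commands": [{"delta_pos": [1.0,4.3,0.1],"yaw": 0},{"delta_pos": [1.0,4.3,0.1],"yaw": 0},{"delta_pos": [1.0,4.3,0.1],"yaw": 0},{"delta_pos": [1.0,4.3,0.1],"yaw": 0},{"delta_pos": [1.0,4.3,0.1],"yaw": 0},{"delta_pos": [1.0,4.3,0.1],"yaw": 0},{"delta_pos": [0,0,0],"yaw": 0}]}}

```text
t: 19.55
tcp_pos: [0.5716, 0.2097, 0.2035]
tool_rot: [0.752, 0.659, -0.02, -0.021]
force: [0.1, -0.5, -2.3]
finger_gap: 0.459
```

```bash
python3 -c "from h import *;sp()"
```

```text
t 19.55 tcp [0.5716 0.2097 0.2035] rail xy mm 23.0 241.3 yaw -0.132 toolz [-0.0576  0.0052 -0.9983] F [ 0.1 -0.5 -2.3] tau [-0.05 -0.08  0.03] gap 0.459
spacer foot-origin rail mm 17.3 239.1 z 105.6
```

{"api": "send_rows", "payload": {"commands": [{"delta_pos": [1.2,0.5,-1.0],"yaw": 0},{"delta_pos": [0,0,-3],"yaw": 0},{"delta_pos": [0,0,-3],"yaw": 0},{"delta_pos": [0,0,-2.0],"yaw": 0},{"delta_pos": [0,0,0],"yaw": 0}]}}

```text
t: 20.18
tcp_pos: [0.5838, 0.2101, 0.1043]
tool_rot: [0.753, 0.657, -0.023, -0.022]
force: [0.2, -0.4, -1.7]
finger_gap: 0.455
```

```bash
python3 -c "from h import *;sp()"
```

```text
t 20.18 tcp [0.5838 0.2101 0.1043] rail xy mm 35.0 243.4 yaw -0.137 toolz [-0.0644  0.0029 -0.9979] F [ 0.2 -0.4 -1.7] tau [-0.   -0.02 -0.02] gap 0.455
spacer foot-origin rail mm 28.7 240.8 z 6.5
```

{"api": "send_rows", "payload": {"commands": [{"delta_pos": [0,0,-0.4],"yaw": 0},{"delta_pos": [0,0,-0.4],"yaw": 0}]}}

```text
t: 20.42
tcp_pos: [0.5847, 0.2094, 0.0991]
tool_rot: [0.754, 0.656, -0.023, -0.022]
force: [-7.3, -0.1, 24.8]
finger_gap: 0.456
```

{"api": "send_rows", "payload": {"commands": [{"delta_pos": [0,0,0],"yaw": 0},{"delta_pos": [0,0,0],"yaw": 0},{"delta_pos": [0,0,0],"yaw": 0}], "grip": -0.6}}

```text
t: 20.8
tcp_pos: [0.5871, 0.2094, 0.1023]
tool_rot: [0.754, 0.656, -0.02, -0.021]
force: [-0.5, -0.2, 0.0]
finger_gap: 0.798
```

```bash
python3 -c "from h import *;sp()"
```

```text
t 20.8 tcp [0.5871 0.2094 0.1023] rail xy mm 38.4 243.1 yaw -0.139 toolz [-0.0573  0.0047 -0.9983] F [-0.5 -0.2  0. ] tau [ 0.01 -0.    0.03] gap 0.798
spacer foot-origin rail mm 32.8 240.8 z 4.5
```

{"api": "send_rows", "payload": {"commands": [{"delta_pos": [0,0,5],"yaw": 0},{"delta_pos": [0,0,5],"yaw": 0},{"delta_pos": [0,-1,5],"yaw": 0},{"delta_pos": [-1.1,-4.5,0.2],"yaw": -0.03},{"delta_pos": [-1.1,-5,0.2],"yaw": -0.03},{"delta_pos": [-1.1,-5,0.2],"yaw": -0.03},{"delta_pos": [-1.1,-5,0.2],"yaw": -0.03},{"delta_pos": [-1.1,-5,0.2],"yaw": -0.03},{"delta_pos": [-1.1,-5,0.2],"yaw": -0.03},{"delta_pos": [-1.1,-5,0.2],"yaw": -0.03}], "grip": -1}}

```text
t: 22.05
tcp_pos: [0.5098, -0.1527, 0.2735]
tool_rot: [0.819, 0.574, -0.014, -0.018]
force: [0.4, 0.0, -0.2]
finger_gap: 0.999
```

{"api": "send_rows", "payload": {"commands": [{"delta_pos": [-1.1,-5,0.4],"yaw": -0.03},{"delta_pos": [-1.1,-5,0.4],"yaw": -0.03},{"delta_pos": [-1.1,-5,0.4],"yaw": -0.03},{"delta_pos": [-1.1,-5,0.4],"yaw": -0.03},{"delta_pos": [0,0,0],"yaw": 0}]}}

```text
t: 22.68
tcp_pos: [0.4633, -0.3639, 0.2911]
tool_rot: [0.854, 0.52, -0.013, -0.016]
force: [-0.2, 0.1, -0.0]
finger_gap: 1.0
```

```bash
python3 - <<'E'
from h import *
s=st(); im=snap('wrist','w4'); np.save('w4.npy',np.r_[s['tcp_pos'],s['tool_rot']]); cv2.imwrite('pics/w4.png',cv2.convertScaleAbs(im,alpha=1.3))
E
```

```text
t 22.68 tcp [ 0.4633 -0.3639  0.2911] rail xy mm -8.9 -341.5 yaw -0.477 toolz [-0.0378  0.0139 -0.9992] F [-0.2  0.1 -0. ] tau [ 0.05  0.   -0.04] gap 1.0
```

View pics/w4.png

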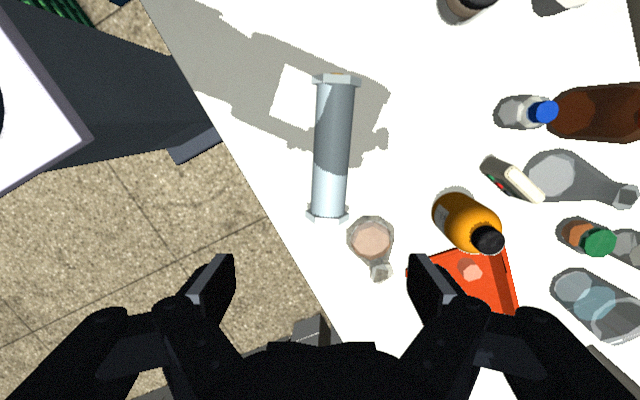

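The wrist view shows the column running from its far cap at (337,79) to its near cap at (327,213). Both sides are clear at mid-length.

```bash
python3 - <<'E'
from h import *
v=np.load('w4.npy'); k=cam('wrist',{'tcp_pos':v[:3],'tool_rot':v[3:]})
for z in (.028,.056):
    A=back(k,337,79,z);B=back(k,327.5,214,z);d=A-B
    print(z,A.round(4),B.round(4),'mid',((A+B)/2).round(4),'len',np.linalg.norm(d),'ang jaws',np.arctan2(d[1],d[0])-np.pi/2)
print(proj(cam('top'),[A,B]))
a=cv2.resize(cv2.imread('pics/w4.png')[60:230,280:380],None,fx=3,fy=3,interpolation=cv2.INTER_CUBIC)
# edges of tube by gradient on rows
g=cv2.cvtColor(cv2.imread('pics/w4.png'),cv2.COLOR_BGR2GRAY).astype(int)
for r in (100,120,180,195): print(r,g[r,300:365:1].tolist())
E
```

```text
0.028 [ 0.526  -0.2642  0.028 ] [ 0.4322 -0.4213  0.028 ] mid [ 0.4791 -0.3428  0.028 ] len 0.1830318053335823 ang jaws -0.538073747000978
0.056 [ 0.5243 -0.2668  0.056 ] [ 0.437  -0.4131  0.056 ] mid [ 0.4806 -0.3399  0.056 ] len 0.1703683961355811 ang jaws -0.5380737470009782
[[409.88779984 207.97330218]
 [472.23197486 245.0189242 ]]
100 [255, 255, 255, 255, 255, 255, 255, 255, 255, 255, 255, 255, 255, 255, 255, 255, 157, 130, 159, 172, 178, 195, 205, 209, 217, 228, 166, 136, 139, 144, 140, 144, 148, 141, 155, 159, 153, 151, 149, 147, 147, 138, 144, 136, 132, 129, 124, 130, 121, 116, 110, 110, 98, 90, 142, 169, 173, 159, 165, 172, 170, 167, 170, 169, 166]
120 [255, 255, 255, 255, 255, 255, 255, 255, 255, 255, 255, 255, 255, 255, 254, 156, 135, 131, 127, 128, 119, 116, 121, 131, 136, 135, 137, 140, 134, 145, 143, 147, 144, 152, 150, 149, 149, 149, 143, 143, 142, 140, 136, 133, 126, 128, 121, 119, 115, 106, 102, 94, 126, 161, 175, 173, 173, 168, 169, 171, 169, 172, 176, 174, 170]
180 [255, 255, 255, 255, 255, 255, 255, 255, 255, 255, 255, 240, 140, 144, 165, 178, 189, 207, 211, 216, 220, 231, 240, 241, 249, 247, 252, 254, 255, 255, 255, 254, 252, 251, 247, 248, 241, 239, 225, 220, 215, 205, 197, 183, 171, 148, 115, 248, 255, 255, 255, 255, 255, 255, 255, 255, 255, 255, 255, 255, 255, 255, 255, 255, 255]
195 [255, 255, 255, 255, 255, 255, 255, 255, 255, 255, 255, 160, 137, 164, 171, 188, 202, 212, 212, 224, 229, 238, 245, 242, 250, 250, 253, 254, 255, 255, 255, 253, 251, 244, 244, 239, 235, 217, 220, 208, 202, 192, 173, 166, 142, 137, 255, 255, 255, 255, 255, 255, 255, 255, 255, 255, 255, 255, 255, 255, 255, 255, 255, 255, 255]
```

{"api": "send_rows", "payload": {"commands": [{"delta_pos": [0.8,1.1,-4.5],"yaw": -0.03},{"delta_pos": [0.8,1.1,-4.5],"yaw": -0.03},{"delta_pos": [0,0,-4.5],"yaw": 0},{"delta_pos": [0,0,-4.5],"yaw": 0},{"delta_pos": [0,0,-2],"yaw": 0},{"delta_pos": [0,0,0],"yaw": 0}]}}

```text
t: 23.48
tcp_pos: [0.482, -0.3298, 0.0873]
tool_rot: [0.867, 0.498, -0.011, -0.017]
force: [1.3, -0.1, 0.5]
finger_gap: 0.999
```

```bash
python3 -c "from h import *;st()"
```

```text
t 23.48 tcp [ 0.482  -0.3298  0.0873] rail xy mm 5.2 -305.3 yaw -0.529 toolz [-0.035   0.0186 -0.9992] F [ 1.3 -0.1  0.5] tau [-0.04 -0.11 -0.03] gap 0.999
```

{"api": "send_rows", "payload": {"commands": [{"delta_pos": [-0.3,-1.2,-1.5],"yaw": -0.01},{"delta_pos": [0,0,-2.5],"yaw": 0},{"delta_pos": [0,0,-2.5],"yaw": 0},{"delta_pos": [0,0,-1.2],"yaw": 0},{"delta_pos": [0,0,0],"yaw": 0}]}}

```text
t: 24.1
tcp_pos: [0.4822, -0.346, 0.0119]
tool_rot: [0.87, 0.493, -0.009, -0.011]
force: [-0.0, -0.4, -0.6]
finger_gap: 1.0
```

```bash
python3 -c "from h import *;st()"
```

```text
t 24.1 tcp [ 0.4822 -0.346   0.0119] rail xy mm 7.5 -321.3 yaw -0.539 toolz [-0.0269  0.0103 -0.9996] F [-0.  -0.4 -0.6] tau [ 0.04 -0.02  0.07] gap 1.0
```

{"api": "send_rows", "payload": {"commands": [{"delta_pos": [-0.35,0.35,-0.2],"yaw": 0},{"delta_pos": [0,0,-0.3],"yaw": 0}]}}

```text
t: 24.35
tcp_pos: [0.4793, -0.3434, 0.0084]
tool_rot: [0.87, 0.493, -0.009, -0.01]
force: [-0.2, 0.1, -0.3]
finger_gap: 0.998
```

{"api": "send_rows", "payload": {"commands": [{"delta_pos": [0,0,0],"yaw": 0},{"delta_pos": [0,0,0],"yaw": 0},{"delta_pos": [0,0,0],"yaw": 0},{"delta_pos": [0,0,0],"yaw": 0}], "grip": 1, "force": 80}}

```text
t: 24.85
tcp_pos: [0.4793, -0.3434, 0.0098]
tool_rot: [0.87, 0.494, -0.009, -0.009]
force: [-0.9, -0.0, -2.2]
finger_gap: 0.56
```

```bash
python3 -c "from h import *;st()"
```

```text
t 24.85 tcp [ 0.4793 -0.3434  0.0098] rail xy mm 4.3 -319.1 yaw -0.539 toolz [-0.0243  0.0073 -0.9997] F [-0.9 -0.  -2.2] tau [-0.05  0.03 -0.01] gap 0.56
```

{"api": "send_rows", "payload": {"commands": [{"delta_pos": [0,0,1.5],"yaw": 0},{"delta_pos": [0,0,3.5],"yaw": 0},{"delta_pos": [0,0,4],"yaw": 0},{"delta_pos": [0,0,4],"yaw": 0},{"delta_pos": [0,0,3],"yaw": 0},{"delta_pos": [0,0,0],"yaw": 0}]}}

```text
t: 25.6
tcp_pos: [0.4765, -0.34, 0.1726]
tool_rot: [0.87, 0.494, -0.009, -0.013]
force: [-0.2, -0.1, -5.5]
finger_gap: 0.561
```

```bash
python3 -c "from h import *;st()"
```

```text
t 25.6 tcp [ 0.4765 -0.34    0.1726] rail xy mm 1.1 -316.1 yaw -0.538 toolz [-0.0294  0.0136 -0.9995] F [-0.2 -0.1 -5.5] tau [-0.02 -0.1   0.02] gap 0.561
```

{"api": "send_rows", "payload": {"commands": [{"delta_pos": [0.6,3.8,0.3],"yaw": 0.05},{"delta_pos": [0.6,3.8,0.3],"yaw": 0.05},{"delta_pos": [0.6,3.8,0.2],"yaw": 0.05},{"delta_pos": [0.6,3.8,0.2],"yaw": 0.05},{"delta_pos": [0.6,3.8,0.2],"yaw": 0.05},{"delta_pos": [0.6,3.8,0.2],"yaw": 0.05},{"delta_pos": [0.5,3.8,0.2],"yaw": 0.05},{"delta_pos": [0,2.0,0.2],"yaw": 0.05},{"delta_pos": [0,0,0],"yaw": 0}]}}

```text
t: 26.72
tcp_pos: [0.5075, -0.041, 0.176]
tool_rot: [0.751, 0.66, -0.018, -0.023]
force: [0.1, -0.5, -5.8]
finger_gap: 0.565
```

```bash
python3 -c "from h import *;st()"
```

```text
t 26.73 tcp [ 0.5075 -0.041   0.176 ] rail xy mm -7.5 -15.6 yaw -0.128 toolz [-0.0583  0.0107 -0.9982] F [ 0.1 -0.5 -5.8] tau [-0.04 -0.06  0.02] gap 0.565
```

{"api": "send_rows", "payload": {"commands": [{"delta_pos": [1.1,1.35,0],"yaw": 0},{"delta_pos": [0,0,-2.0],"yaw": 0},{"delta_pos": [0,0,-2.5],"yaw": 0},{"delta_pos": [0,0,-2.0],"yaw": 0},{"delta_pos": [0,0,0],"yaw": 0}]}}

```text
t: 27.35
tcp_pos: [0.5219, -0.0282, 0.1065]
tool_rot: [0.753, 0.658, -0.018, -0.023]
force: [-0.5, 0.3, -5.1]
finger_gap: 0.563
```

```bash
python3 - <<'E'
from h import *
st(); a=snap('scene','s5')[160:280,240:390]; b=snap('top','t5')[165:245,235:385]
a=cv2.resize(a,(600,480),interpolation=cv2.INTER_CUBIC)
cv2.imwrite('pics/c7.png',cv2.convertScaleAbs(a,alpha=1.5))
E
```

```text
t 27.35 tcp [ 0.5219 -0.0282  0.1065] rail xy mm 5.1 -1.1 yaw -0.135 toolz [-0.0571  0.0113 -0.9983] F [-0.5  0.3 -5.1] tau [-0.01 -0.03 -0.03] gap 0.563
```

{"api": "send_rows", "payload": {"commands": [{"delta_pos": [-0.45,0.1,-0.5],"yaw": 0},{"delta_pos": [0,0,-0.8],"yaw": 0},{"delta_pos": [0,0,-0.5],"yaw": 0},{"delta_pos": [0,0,0],"yaw": 0}]}}

```text
t: 27.95
tcp_pos: [0.52, -0.028, 0.0909]
tool_rot: [0.753, 0.658, -0.015, -0.019]
force: [-0.3, -0.6, -5.0]
finger_gap: 0.561
```

```bash
python3 -c "from h import *;st()"
```

```text
t 27.95 tcp [ 0.52   -0.028   0.0909] rail xy mm 3.2 -1.1 yaw -0.135 toolz [-0.0488  0.0091 -0.9988] F [-0.3 -0.6 -5. ] tau [-0.01 -0.03  0.01] gap 0.561
```

{"api": "send_rows", "payload": {"commands": [{"delta_pos": [-0.25,0,-0.4],"yaw": 0},{"delta_pos": [0,0,-0.4],"yaw": 0},{"delta_pos": [0,0,0],"yaw": 0}]}}

```text
t: 28.32
tcp_pos: [0.5176, -0.028, 0.0826]
tool_rot: [0.753, 0.658, -0.015, -0.019]
force: [-0.2, 0.6, -6.2]
finger_gap: 0.561
```

{"api": "send_rows", "payload": {"commands": [{"delta_pos": [0,0,-0.3],"yaw": 0},{"delta_pos": [0,0,0],"yaw": 0}]}}

```text
t: 28.58
tcp_pos: [0.5177, -0.0281, 0.0794]
tool_rot: [0.753, 0.658, -0.015, -0.019]
force: [0.5, 0.1, -6.2]
finger_gap: 0.561
```

{"api": "send_rows", "payload": {"commands": [{"delta_pos": [0,0,-0.2],"yaw": 0},{"delta_pos": [0,0,0],"yaw": 0}]}}

```text
t: 28.82
tcp_pos: [0.518, -0.0281, 0.0774]
tool_rot: [0.753, 0.658, -0.015, -0.019]
force: [-0.3, -0.2, -5.4]
finger_gap: 0.561
```

{"api": "send_rows", "payload": {"commands": [{"delta_pos": [0,0,-0.2],"yaw": 0},{"delta_pos": [0,0,0],"yaw": 0}]}}

```text
t: 29.08
tcp_pos: [0.5181, -0.0281, 0.0771]
tool_rot: [0.753, 0.658, -0.015, -0.019]
force: [-1.0, -0.4, -5.7]
finger_gap: 0.559
```

{"api": "send_rows", "payload": {"commands": [{"delta_pos": [0,0,-0.2],"yaw": 0}]}}

```text
t: 29.2
tcp_pos: [0.5181, -0.0281, 0.0766]
tool_rot: [0.753, 0.658, -0.015, -0.018]
force: [-5.1, 1.3, 20.0]
finger_gap: 0.563
```

```bash
python3 -c "from h import *;st()"
```

```text
t 29.2 tcp [ 0.5181 -0.0281  0.0766] rail xy mm 1.3 -1.4 yaw -0.135 toolz [-0.0466  0.0082 -0.9989] F [-5.1  1.3 20. ] tau [ 0.14  0.69 -0.08] gap 0.563
```

{"api": "send_rows", "payload": {"commands": [{"delta_pos": [0,0,0],"yaw": 0},{"delta_pos": [0,0,0],"yaw": 0}]}}

```text
t: 29.45
tcp_pos: [0.5181, -0.0281, 0.0769]
tool_rot: [0.753, 0.658, -0.015, -0.018]
force: [-1.0, 0.9, -3.2]
finger_gap: 0.56
```

{"api": "send_rows", "payload": {"commands": [{"delta_pos": [0,0,0],"yaw": 0},{"delta_pos": [0,0,0],"yaw": 0},{"delta_pos": [0,0,0],"yaw": 0},{"delta_pos": [0,0,0],"yaw": 0}], "grip": -0.7}}

```text
t: 29.95
tcp_pos: [0.52, -0.0286, 0.0774]
tool_rot: [0.753, 0.658, -0.014, -0.017]
force: [0.3, -0.2, -0.0]
finger_gap: 0.849
```

```bash
python3 -c "from h import *;st()"
```

```text
t 29.95 tcp [ 0.52   -0.0286  0.0774] rail xy mm 3.3 -1.7 yaw -0.135 toolz [-0.0423  0.0071 -0.9991] F [ 0.3 -0.2 -0. ] tau [-0.01 -0.04  0.01] gap 0.849
```

{"api": "send_rows", "payload": {"commands": [{"delta_pos": [0,0,1.0],"yaw": 0},{"delta_pos": [0,0,1.5],"yaw": 0},{"delta_pos": [0.1,0,2.0],"yaw": 0},{"delta_pos": [0.1,0,3.5],"yaw": 0},{"delta_pos": [0,0,5],"yaw": 0},{"delta_pos": [0,-2.5,5],"yaw": 0},{"delta_pos": [0,-4,5],"yaw": 0},{"delta_pos": [0,-4,3],"yaw": 0},{"delta_pos": [0,0,0],"yaw": 0}]}}

```text
t: 31.08
tcp_pos: [0.5202, -0.1335, 0.353]
tool_rot: [0.752, 0.659, -0.012, -0.012]
force: [-0.0, 1.3, -1.0]
finger_gap: 0.852
```

```bash
python3 - <<'E'
from h import *
s=st(); im=snap('wrist','w5'); np.save('w5.npy',np.r_[s['tcp_pos'],s['tool_rot']])
b=snap('top','t6'); c=snap('scene','s6')
a=cv2.resize(im[20:300,200:500],(500,466),interpolation=cv2.INTER_CUBIC)
c=cv2.resize(c[130:280,220:390],(300,265),interpolation=cv2.INTER_CUBIC)
b=cv2.resize(b[140:240,180:360],(300,167),interpolation=cv2.INTER_CUBIC)
o=np.zeros((466,800,3),np.uint8); o[:,:500]=a; o[:265,500:]=c; o[280:447,500:]=b
cv2.imwrite('pics/fin.png',cv2.convertScaleAbs(o,alpha=1.3))
E
```

```text
t 31.07 tcp [ 0.5202 -0.1335  0.353 ] rail xy mm 17.2 -105.6 yaw -0.133 toolz [-0.0338  0.0022 -0.9994] F [-0.   1.3 -1. ] tau [0.01 0.04 0.02] gap 0.852
```

View pics/fin.png

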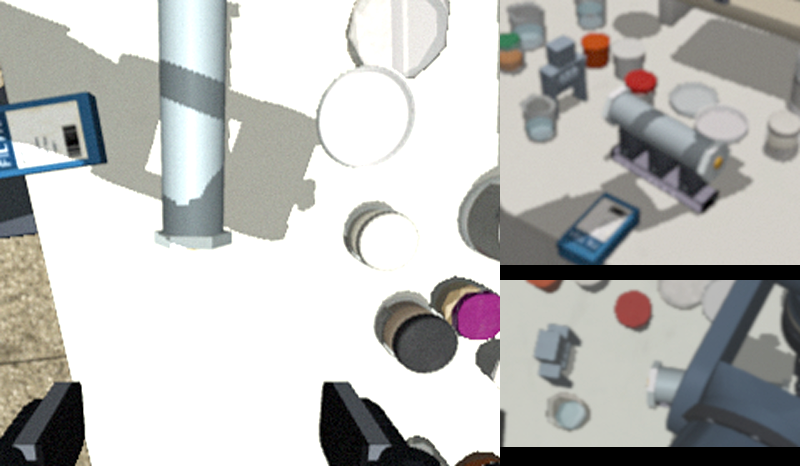

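```bash
python3 - <<'E'
from h import *
r=np.array([-np.sin(PSI),np.cos(PSI)]);x=np.array([r[1],-r[0]])
v=np.load('w5.npy'); k=cam('wrist',{'tcp_pos':v[:3],'tool_rot':v[3:]})
def f(k,u,w,z): d=back(k,u,w,z)[:2]-O; return (d@x*1e3).round(1),(d@r*1e3).round(1)
w=lambda a,b:(200+a*.6,20+b*.6009)
print('near cap outer',f(k,*w(193,240),.108),f(k,*w(193,248),.095)); 
print('tube axis',f(k,*w(193.5,200),.095),f(k,*w(193.5,20),.095))
t=cam('top'); print('far cap outer',f(t,180+(649-500)*.6,140+(382-280)*.6,.095))
E
```

```text
near cap outer (np.float64(1.6), np.float64(-94.1)) (np.float64(0.9), np.float64(-102.8))
tube axis (np.float64(1.5), np.float64(-63.8)) (np.float64(2.3), np.float64(65.2))
far cap outer (np.float64(1.0), np.float64(95.1))
```

```bash
python3 -c "
from station import manip; print(manip.sign_off())"
```

```text
the job is handed in; nothing more can be done
None
```

The job is handed in at about 31 s of the 61 s allowed; `sign_off` gives no verdict, so I don't have confirmation that it passed.

- **First gap:** I pushed the spacer lightly against the first cradle, then pressed it fully down. Its height read about 0 mm, and its position along the rail read 29.6 mm against the ideal 29.
- **Second gap:** I stepped the spacer along to the middle/last gap and pressed it down to a height of 0 to 1 mm, at −28.7 mm against the ideal −29.
- **Spacer:** it stands upright near where it started, more than 200 mm along from the rail's middle. The last picture shows it clear of its neighbours.
- **Column:** it was gripped near its middle and lowered until the cradles carried it, with the fingers at the height expected for a seated column. In the last picture its caps sit at about −96 and +95 mm along the rail, so it is centred to about 1 mm. Its direction agrees with the rail's to within about 0.01 rad.
- **Other things:** I never touched the filter box, petri dish or powder jar, and they look unmoved in the last pictures.

**Weaker checks:**
- The final gaps were judged only from the seated spacer positions and by eye. While lifting out of the second gap the spacer drifted about 0.8 mm, which may have moved the last cradle slightly, though that is within the 3 mm tolerance.
- The tool leaned by up to about 0.06 rad throughout, so the spacer was a little tilted when pressed into the second gap, about 0.04 rad against the 0.12 rad limit.
- My first estimates of the rail's position from the two cameras differed by about 3 mm.

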